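Wipe the row of part-box lids shut

ROBOT

A 6-joint arm with a two-finger parallel gripper is mounted at the origin on a cart in front of the work surface, level with it; the furniture and walls round the work are solid. World frame = base frame: x ahead of the robot, y to its left, z up, the work surface at z = 0. Lengths are in m, angles in rad, forces in N, time in s.
With the tool pointing down it reaches from about 0.375 to 0.975 m from the base axis. Payload 3.8 kg.
Tool frame: the origin (TCP) lies midway between the tips of the shut fingers; the grasp point (between the pads) lies 19 mm behind it; z points along the fingers, y is the line along which they close (so a half turn about z gives the same grasp; the last joint's range is limited). The gripper opens to 88 mm and grips with 3 to 60 N. Pads are 18 mm wide; open, the fingers measure 123 mm over their backs; the gripper's body (75 mm by 187 mm) begins 45 mm behind the grasp point.
Start: joints at [1.236, 0.264, 1.604, -0, 1.274, -0.037], TCP at [0.198, 0.645, 0.239] pointing down, gripper open.
Joint ranges: [-2.63, 2.63], [-0.94, 2.18], [0.31, 2.57], [-1.31, 4.45], [0, 2.66], [-2.55, 2.55]. Speed limits (rad/s): [2.57, 2.57, 3.14, 3.14, 3.14, 3.14].

INTERFACE

Orientations are given as [roll, pitch, yaw] about the fixed x, y, z axes, in that order (R = Rz(yaw) Ry(pitch) Rx(roll)).
In Python, from rig import get_obs, snapshot, camera_model, close_job gives the robot as it stands.
- The arm moves only by the tool apply_moves, never from a script. Its argument "series" is one flat list of numbers, 6 for each row, row after row: the shift along the world's x, y, z scaled (see below), then the turn, a rotation vector about the world's x, y, z scaled (see below). In form: [dx, dy, dz, wx, wy, wz, dx, dy, dz, wx, wy, wz, ...]. A call has 1 to 5 rows; each row is the pose to reach, as a shift and turn from the pose commanded when the call began; what a row does not reach only later rows make up. The controller multiplies each number of a shift by 0.15 m and each number of a turn by 60 degrees. A row lasts 1/12 s, in which the tool goes at most 41.7 mm and 7.16 degrees, less where a joint would pass 70% of its speed; a pose out of reach is approached as far as the arm can. A call with a number of a shift or a turn outside -1 to 1 is refused whole. A call with a gripper value outside its range is refused whole. "jaw" is the opening, from 0 (shut) to 1 (fully open), set as the call begins (left out, the last holds). The fingers move at their own pace and stop on an object; "force" is the grip in N (left out, the last holds). Time passes only in rows, so rows that repeat a pose let the fingers close. It gives the time, the measured TCP pose, the force, the opening and the grip force at its end, in the units of the state.
- get_obs(): the state, without advancing time (a new reading comes with each control period).
- snapshot(name): name is "scene" or "top" or "wrist"; returns the picture (400x640x3 uint8, red, green, blue); there is no depth.
- camera_model(name): a dict with "mtx" (3x3 intrinsics, pixels), "rvec" (rotation vector, rad) and "tvec" (3), from world to camera coordinates, as OpenCV has them; the wrist camera has in their place "T_tool_cam" (4x4, takes a point from camera to tool coordinates, whose origin is the TCP and whose axes are the flange's). Camera axes: x right, y down, z forward; pixel columns grow to the right and rows downward; lengths in m; the calibration is good to about 2 mm. A picture is of the moment at which its call begins: read the wrist's pose just before it. camera_model takes no time and is no camera call.
- close_job(): hands the job in; it is judged then, once.
The state is a dict: "clock": time; "qpos": joint angles; "qvel": joint speeds; "joint_torque": joint torques, N m; "ee_pos": TCP position; "eef_rot": TCP orientation; "wrist_force": force on the tool from outside, world axes, zero at the start; "wrist_torque": the same for the moment, N m; "width": finger opening in m; "gripper_force": force on a finger pad.
Only numpy, scipy, OpenCV 4.12 (cv2) and the standard library are available. Lean on these libraries where they do the work, as an engineer would, in place of code of your own. Each camera call takes 0.05 s, during which the arm holds its last target. There are 200 camera calls.

TASK

The five small part boxes on the rail stand open; close them up so that nothing spills when the strip is put away. With the gripper shut and nothing grasped, run the fingertips along the row just over the box tops, from the right-hand end to the left, so that the spring lids fold over and snap fully shut one after another, right to left. Go lightly, without pressing hard on the strip, shoving or lifting it, and leave the vials, dish and tweezers beside it where they are.

Things in the scene. Friction and masses are not known exactly. Their poses are not given: they have to be found in the camera images.
- strip: Five small grey part boxes in a row on a steel rail with black end stops, 208 x 43 mm, 0.9 kg, loose on the desk on rubber feet. Origin: centre of the underside. Its y axis runs along the row from the first (right-hand) to the last (left-hand) box, x across it away from the robot. Boxes 34 mm long, 42 mm wide, centred at y = -76, -38, 0, 38, 76 mm; open rims 25 mm above the desk.
- row_start (a point): Point at the right-hand end of the row: over the back wall of the first box, mid-width, 29 mm above the desk (the height of the shut lids' flat tops), at y = -93 mm in the strip's frame.
- row_end (a point): Point at the left-hand end of the row: over the front wall of the last box, mid-width, 29 mm above the desk, at y = +93 mm in the strip's frame.
- hinge0 (a point): Middle of the first lid's hinge axis, at y = -93 mm in the strip's frame, 26 mm above the desk. All lids hinge about axes along the strip's x on the right-hand wall of their box. An open lid stands upright on this hinge, leaning about 6 degrees to the right; its upper edge is about 60 mm above the desk and its back reaches up to 7 mm to the right of the hinge.
- lid0 (a joint): White lid of the first, right-hand box (rad): 0 = shut, 1.68 = open at its stop. Flat plate 41 mm wide, 34 mm long, 4 mm thick; shut, its top lies level 29 mm above the desk. A weak spring holds it open (about 0.5 N at mid-lid); under about 0.2 rad it snaps shut and stays. Fingertips passing leftwards 1 to 6 mm above the height of the shut tops fold it over and latch it; lower ones jam.
- lid1 (a joint): The same for the second box from the right (hinge at y = -55 mm).
- lid2 (a joint): The same for the middle box (hinge at y = -17 mm).
- lid3 (a joint): The same for the fourth box from the right (hinge at y = +21 mm).
- lid4 (a joint): The same for the last, left-hand box (hinge at y = +59 mm).
- vial_a: Screw-cap glass vial, 15 mm wide, 43 mm tall, standing upright beyond the left-hand end of the row, about 90 mm past row_end and nearly in line with it. Origin: centre of its base. To be left alone.
- vial_b: The same kind of vial, standing near the first, a little nearer to the robot. Origin: centre of its base. To be left alone.
- dish: Round glass dish with chips in it, 60 mm wide, 14 mm tall, beyond the left-hand end of the row, a little farther from the robot than the vials. Origin: centre of its base. To be left alone.
- tweezers: Steel tweezers, 129 mm long, 11 mm wide, 8 mm high, lying beside the strip on the robot's side, about 65 mm from its middle line. Origin: centre of their underside. To be left alone.

How it is judged:
On the way, in this order (a step that is already met when the one before it is completed fails the run):
1. the first, right-hand lid is shut (value of joint lid0 below 0.05 rad), for 0.05 s.
2. then the second lid is shut (value of joint lid1 below 0.05 rad), for 0.05 s.
3. then the middle lid is shut (value of joint lid2 below 0.05 rad), for 0.05 s.
4. then the fourth lid is shut (value of joint lid3 below 0.05 rad), for 0.05 s.
5. then the last, left-hand lid is shut (value of joint lid4 below 0.05 rad), for 0.05 s.
At the end, for the whole second after the job is handed in: All five lids are latched shut (each within 0.05 rad), the strip stands within 12 mm of where it stood, at both ends, at rest, and both vials are upright (value of joint each of lid0, lid1, lid2, lid3, lid4 below 0.05 rad and distance of each of row_start, row_end from where it was at the start of the episode below 0.012 m and linear speed of strip below 0.01 m/s and angle between each of vial_a, vial_b's own z axis and vertical below 0.15 rad); the robot touches nothing.
It fails at once if the strip was shoved or lifted (either end moved more than 12 mm) (distance of any of row_start, row_end from where it was at the start of the episode above 0.012 m).
It fails at once if the strip was pressed hard (more than 20 N from the arm or fingers) (contact force between any of the fingers, the arm and strip above 20 N).
It fails at once if a vial, the dish or the tweezers was moved (more than 10 mm) (distance of any of vial_a, vial_b, dish, tweezers from where it was at the start of the episode above 0.01 m).
It also fails if it takes over 38 s, if anything falls off the work surface, if the arm or the gripper's body presses on something with over 40 N, if the wrist force passes 120 N, or if a joint passes its speed limit or range.

## Working session

There is one attempt and no reset: what is moved stays moved. The work goes in short steps, Python scripts to look and compute and a tool call to move; the robot and the scene stay as the last step left them, time stands still between calls to the robot, and variables do not carry over. Pictures are saved under pics/ and viewed, at most 10 in all, crops included, and the job is handed in when it is done.

Besides the shell and the picture viewer there is one more tool, called after "Request:" by a JSON object that holds its "api" and its "payload". apply_moves: Moves the arm, as the interface text tells. Its arguments: {"type":"object","properties":{"series":{"type":"array"},"jaw":{"type":"number"},"force":{"type":"number"}},"required":["series"]}

```bash
mkdir -p pics; ls; python3 - <<'E'
from rig import *
import cv2
o=get_obs();print({k:o[k] for k in('clock','ee_pos','eef_rot','width','wrist_force')})
for n in('top','scene'):
    cv2.imwrite(f'pics/{n}0.png',cv2.cvtColor(snapshot(n),cv2.COLOR_RGB2BGR)); print(n,camera_model(n))
print(camera_model('wrist'))
E
```

```text
pics
{'clock': 0.0, 'ee_pos': array([0.19781277, 0.64463408, 0.23742976]), 'eef_rot': array([-3.13939807e+00, -9.22183390e-05,  2.84380037e+00]), 'width': 0.08786589040063356, 'wrist_force': array([ 0.27220211, -0.41227435, -0.06292823])}
top {'mtx': array([[413.50096037,   0.        , 325.30322307],
       [  0.        , 413.50096037, 194.42672452],
       [  0.        ,   0.        ,   1.        ]]), 'rvec': array([ 2.15839136, -2.21495472,  0.10445676]), 'tvec': array([0.32374544, 0.50186192, 0.85003819])}
scene {'mtx': array([[428.39956943,   0.        , 316.93167109],
       [  0.        , 428.39956943, 197.78657607],
       [  0.        ,   0.        ,   1.        ]]), 'rvec': array([ 2.23689139, -0.785819  ,  0.3266674 ]), 'tvec': array([-0.17967279,  0.43303172,  0.48495301])}
{'mtx': array([[339.70680766,   0.        , 324.81497926],
       [  0.        , 339.70680766, 199.2789681 ],
       [  0.        ,   0.        ,   1.        ]]), 'T_tool_cam': array([[ 6.02685711e-04, -9.47617582e-01, -3.19406568e-01,
         8.45345934e-02],
       [ 9.99999628e-01,  7.67980187e-04, -3.91557510e-04,
         4.08210490e-04],
       [ 6.16344697e-04, -3.19406213e-01,  9.47617693e-01,
        -1.46415104e-01],
       [ 0.00000000e+00,  0.00000000e+00,  0.00000000e+00,
         1.00000000e+00]])}
```

View pics/top0.png

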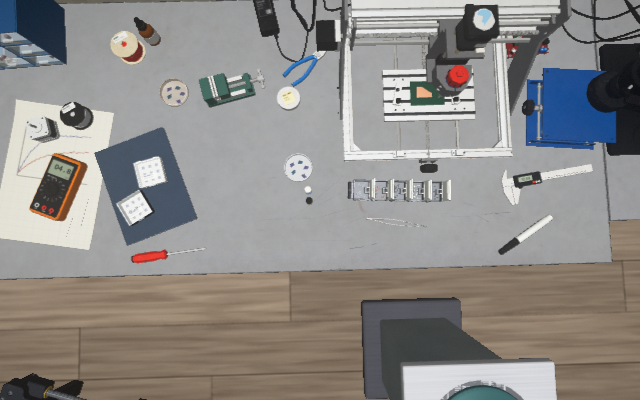

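View pics/scene0.png

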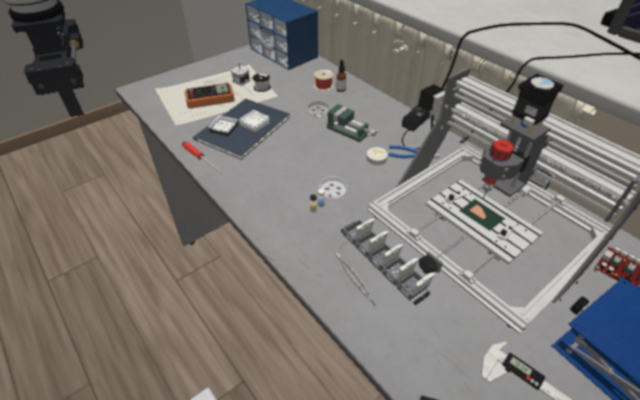

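The top view shows the strip from about (348,190) to (451,190), with its right end on the image's right. The vials are at (308,190) and (309,201), the dish at (298,167) and the tweezers around (395,221). A CNC frame stands just behind the strip, with a knob at (428,168). The scene view shows all five lids open.

```bash
cat > h.py <<'E'
import numpy as np,cv2
from rig import *
from scipy.spatial.transform import Rotation as Ro
def cam(n,o=None):
    m=camera_model(n);K=m['mtx']
    if n!='wrist':
        R=cv2.Rodrigues(m['rvec'])[0];return K,R.T,-R.T@m['tvec']
    T=np.eye(4);T[:3,:3]=Ro.from_euler('xyz',o['eef_rot']).as_matrix();T[:3,3]=o['ee_pos'];T=T@m['T_tool_cam']
    return K,T[:3,:3],T[:3,3]
def ray(c,uv):
    d=c[1]@np.linalg.inv(c[0])@[uv[0],uv[1],1];return c[2],d
def plane(c,uv,z):
    p,d=ray(c,uv);return p+d*(z-p[2])/d[2]
def tri(rays):
    A=0;b=0
    for p,d in rays:
        d=d/np.linalg.norm(d);P=np.eye(3)-np.outer(d,d);A=A+P;b=b+P@p
    x=np.linalg.solve(A,b);return x,[np.linalg.norm(np.cross(x-p,d/np.linalg.norm(d))) for p,d in rays]
def proj(c,X): 
    q=c[0]@c[1].T@(np.asarray(X)-c[2]);return q[:2]/q[2]
E
python3 - <<'E'
from h import *
np.set_printoptions(precision=4,suppress=True)
c=cam('top');print(c[2])
for n,uv,z in [('L',(348,190),.02),('R',(451,190),.02),('vialA',(308,190),.043),('vialB',(309,201),.043),('dish',(298,167),.014),('tw',(395,221),.008),('knob',(428,168),.03),('frameF',(428,157),.03)]: print(n,plane(c,uv,z))
s=cv2.imread('pics/top0.png')[145:240,280:480];cv2.imwrite('pics/topc.png',cv2.resize(s,None,fx=4,fy=4,interpolation=2))
s=cv2.imread('pics/scene0.png')[170:320,290:490];cv2.imwrite('pics/scc.png',cv2.resize(s,None,fx=4,fy=4,interpolation=2))
E
```

```text
[0.4399 0.324  0.8836]
L [0.518  0.2628 0.02  ]
R [0.5126 0.0458 0.02  ]
vialA [0.518  0.3461 0.043 ]
vialB [0.4955 0.3446 0.043 ]
dish [0.5702 0.3669 0.014 ]
tw [0.4507 0.1644 0.008 ]
knob [0.5591 0.0949 0.03  ]
frameF [0.5823 0.0938 0.03  ]
```

View pics/topc.png

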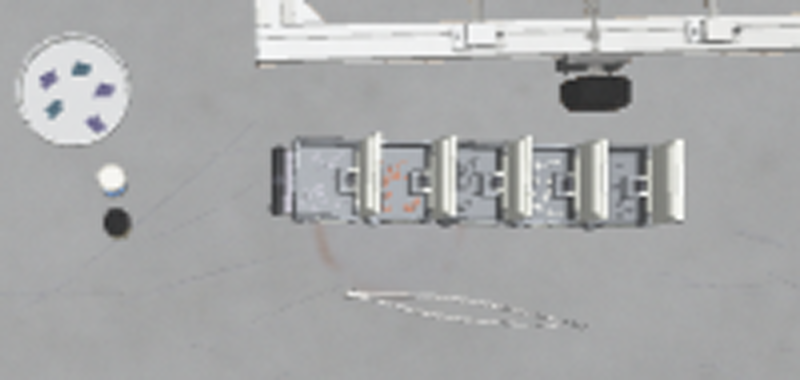

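View pics/scc.png

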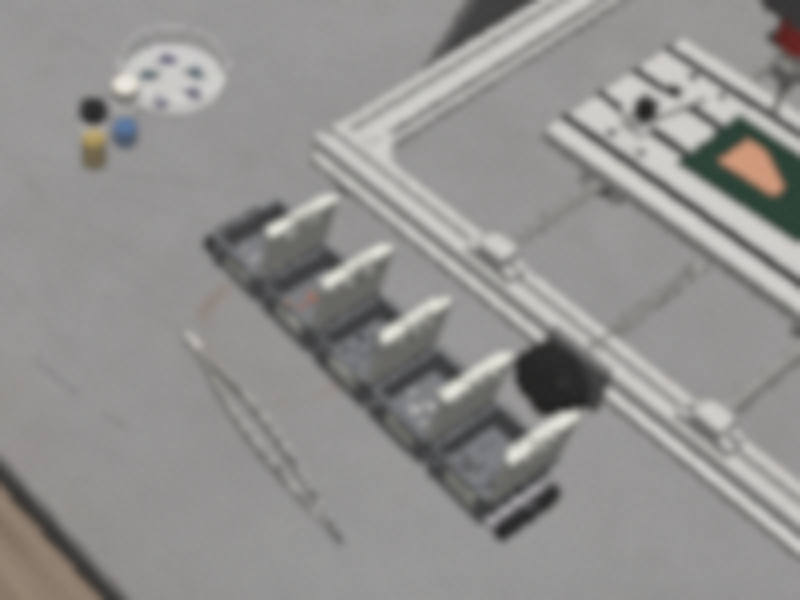

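The crops show the lid tops at crop columns 372, 446, 520, 595 and 677 (rows 135–222), with the left end stop's edge at column 272. The tweezers lie well clear on the robot's side, and the knob is just beyond the lids. Next I'll go over the row with the jaw shut for the wrist views.

Request:
{"api": "apply_moves", "payload": {"series": [0.12, -0.2, 0, 0, 0, 0.02, 0.25, -0.43, 0, 0, 0, 0.04, 0.38, -0.65, 0, 0, 0, 0.05, 0.5, -0.86, 0, 0, 0, 0.07, 0.5, -0.86, 0, 0, 0, 0.07], "jaw": 0, "force": 10}}

```text
clock: 0.52
ee_pos: [0.2752, 0.5111, 0.2379]
eef_rot: [-3.137, 0.001, 2.915]
wrist_force: [-0.6, 0.5, -0.6]
width: 0.057
gripper_force: 0.0
```

Request:
{"api": "apply_moves", "payload": {"series": [0.12, -0.2, 0, 0, 0, 0.02, 0.25, -0.43, 0, 0, 0, 0.04, 0.38, -0.65, 0, 0, 0, 0.05, 0.5, -0.86, 0, 0, 0, 0.07, 0.5, -0.86, 0, 0, 0, 0.07]}}

```text
clock: 0.93
ee_pos: [0.3501, 0.383, 0.2383]
eef_rot: [-3.139, 0.001, 2.987]
wrist_force: [-0.5, 0.4, -0.8]
width: 0.0234
gripper_force: 0.0
```

Request:
{"api": "apply_moves", "payload": {"series": [0.12, -0.2, 0, 0, 0, 0.02, 0.25, -0.43, 0, 0, 0, 0.04, 0.38, -0.65, 0, 0, 0, 0.05, 0.5, -0.86, 0, 0, 0, 0.07, 0.5, -0.86, 0, 0, 0, 0.07]}}

```text
clock: 1.35
ee_pos: [0.4253, 0.2545, 0.2386]
eef_rot: [-3.139, 0.001, 3.06]
wrist_force: [-0.3, -0.4, 0.3]
width: 0.0003
gripper_force: 0.0
```

Request:
{"api": "apply_moves", "payload": {"series": [0.12, -0.2, 0, 0, 0, 0.02, 0.25, -0.43, 0, 0, 0, 0.04, 0.38, -0.65, 0, 0, 0, 0.05, 0.5, -0.86, 0, 0, 0, 0.07, 0.5, -0.86, 0, 0, 0, 0.07]}}

```text
clock: 1.77
ee_pos: [0.5006, 0.1259, 0.2386]
eef_rot: [-3.14, 0.001, 3.133]
wrist_force: [0.3, -0.4, 0.5]
width: 0.0003
gripper_force: 0.0
```

```bash
python3 - <<'E'
from h import *
import pickle
o=get_obs();im=snapshot('wrist');pickle.dump((o,im),open('w1.pkl','wb'))
cv2.imwrite('pics/w1.png',im[:,:,::-1]);print(o['ee_pos'],o['eef_rot'],o['width'],o['clock'],o['qpos'])
E
```

```text
[0.50063888 0.12590296 0.23864614] [-3.13970680e+00  1.48908368e-03  3.13319966e+00] 0.0002993891072974703 1.7667 [ 0.19954269 -0.03907923  1.93930071 -0.0022758   1.24030428 -1.36212188]
```

View pics/w1.png

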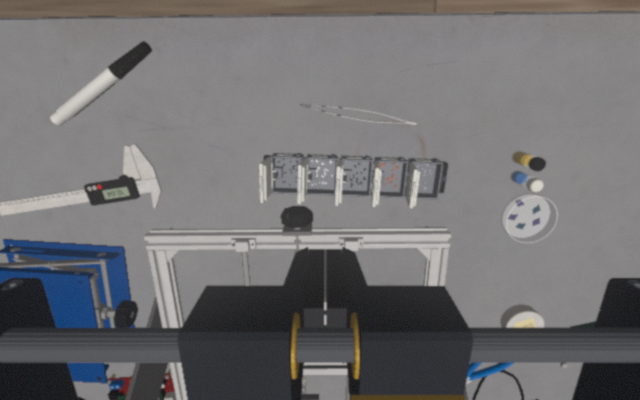

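The wrist view has the robot's side up. The strip spans (260,150)–(446,205), with the lids' top edges near rows 165–205, and the knob is at (297,217). The CNC frame is below the strip in the image, clear of the sweep line. I'll move beyond the right end for a second view.

Request:
{"api": "apply_moves", "payload": {"series": [0.03, -0.25, -0.15, 0, 0, 0.002, 0.06, -0.5, -0.3, 0, 0, 0.004, 0.1, -0.75, -0.5, 0, 0, 0.008, 0.1, -0.77, -0.6, 0, 0, 0.008, 0.1, -0.77, -0.6, 0, 0, 0.008]}}

```text
clock: 2.23
ee_pos: [0.5095, 0.0136, 0.1437]
eef_rot: [3.141, -0.009, -3.14]
wrist_force: [-0.3, 0.9, -0.2]
width: 0.0003
gripper_force: 0.0
```

```bash
python3 - <<'E'
from h import *
import pickle
o=get_obs();im=snapshot('wrist');pickle.dump((o,im),open('w2.pkl','wb'))
print(o['ee_pos'],o['eef_rot'],o['clock'])
a=pickle.load(open('w1.pkl','rb'))[1][130:230,240:470]
b=im
cv2.imwrite('pics/w1c.png',cv2.resize(a[:,:,::-1],None,fx=3.4,fy=3.4,interpolation=2));cv2.imwrite('pics/w2.png',b[:,:,::-1])
E
```

```text
[0.50945176 0.01357125 0.14370714] [ 3.14113677 -0.00896798 -3.14024238] 2.2333
```

View pics/w1c.png

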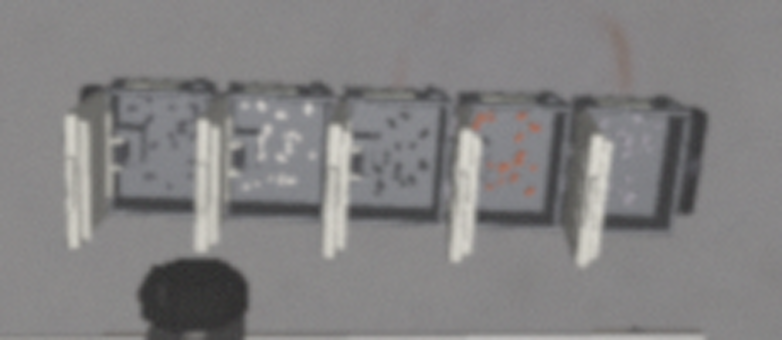

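View pics/w2.png

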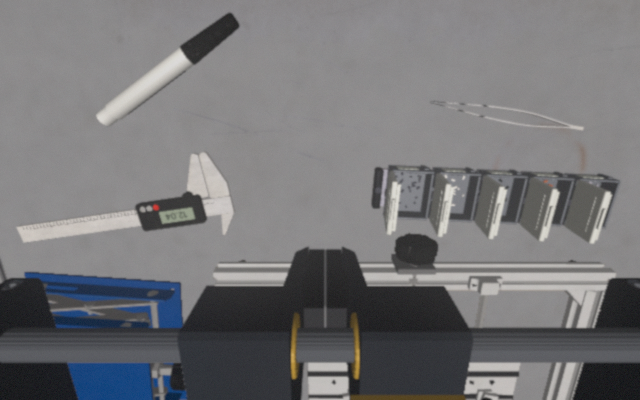

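Both wrist views show the five bright lid edges. In w2 they run from (393,168) to (598,240), and the black right end stop is at (378,188). I'll mask those edges and triangulate them.

```bash
python3 - <<'E'
from h import *
import pickle
np.set_printoptions(precision=4,suppress=True)
D={}
for n,roi in(('w1',(140,225,245,460)),('w2',(160,250,365,630))):
    o,im=pickle.load(open(n+'.pkl','rb'));c=cam('wrist',o)
    r0,r1,c0,c1=roi;g=im[r0:r1,c0:c1].astype(int)
    for th in(205,):
        m=((g.min(2)>th)).astype(np.uint8)
        k,l,s,ce=cv2.connectedComponentsWithStats(m)
        L=[]
        for i in range(1,k):
            if s[i,3]>20 and s[i,4]>40 and s[i,2]<40:
                ys,xs=np.where(l==i)
                t=np.median(xs[ys<ys.min()+3]);b=np.median(xs[ys>ys.max()-3])
                L.append((t+c0,ys.min()+r0,b+c0,ys.max()+r0,s[i,2]))
        L.sort();print(n,th,L)
    D[n]=(c,L)
if len(D['w1'][1])==len(D['w2'][1]):
  for a,b in zip(D['w1'][1],D['w2'][1]):
    for j in(0,2):
        x,e=tri([ray(D['w1'][0],a[j:j+2]),ray(D['w2'][0],b[j:j+2])]);print(x,e[0])
# end stop/box features by hand on planes
c=D['w1'][0]
for n,uv,z in [('box0 rightfront',(265,155.5),.025),('box4 left near',(439.5,161.5),.025),('box4 left far',(436.5,197),.025),('Lstop near',(447,162.5),.025),('Lstop far',(444,192.5),.025),('box1 near left',(336.5,156),.025),('knob',(297,217),.03),('frame front',(300,228),.04)]:
    print(n,plane(c,uv,z))
c=D['w2'][0]
for n,uv,z in [('Rstop near',(376.5,167.5),.025),('Rstop far',(373.5,207),.025),('Lbox',(617,180),.025)]: print(n,plane(c,uv,z))
o=get_obs();print(o['ee_pos'],o['eef_rot'])
E
```

```text
w1 205 []
w2 205 []
box0 rightfront [0.4879 0.062  0.025 ]
box4 left near [0.4958 0.2497 0.025 ]
box4 left far [0.5361 0.2504 0.025 ]
Lstop near [0.497  0.2579 0.025 ]
Lstop far [0.5309 0.2582 0.025 ]
box1 near left [0.489  0.1387 0.025 ]
knob [0.557  0.0944 0.03  ]
frame front [0.5661 0.0982 0.04  ]
Rstop near [0.4865 0.0555 0.025 ]
Rstop far [0.52   0.0547 0.025 ]
Lbox [0.4965 0.2504 0.025 ]
[0.5106 0.0147 0.146 ] [ 3.1404 -0.0064 -3.1396]
```

```bash
python3 - <<'E'
from h import *
import pickle
np.set_printoptions(precision=4,suppress=True)
D={}
for n,roi in(('w1',(140,225,245,460)),('w2',(160,245,380,630))):
    o,im=pickle.load(open(n+'.pkl','rb'));c=cam('wrist',o)
    r0,r1,c0,c1=roi;g=im[r0:r1,c0:c1].astype(int)
    print(n,np.percentile(g.min(2),[90,97,99,99.8]))
    for th in (175,185,195):
        m=((g.min(2)>th)).astype(np.uint8)
        k,l,s,ce=cv2.connectedComponentsWithStats(m);L=[]
        for i in range(1,k):
            if s[i,3]>25 and s[i,2]<30:
                ys,xs=np.where(l==i)
                t=np.max(xs[ys<ys.min()+3]);b=np.max(xs[ys>ys.max()-3])
                L.append((t+c0,ys.min()+r0,b+c0,ys.max()+r0,s[i,2]))
        L.sort();print(n,th,[tuple(int(v) for v in q) for q in L])
        if len(L)==5:D[n]=(c,L)
if len(D)==2:
  for a,b in zip(D['w1'][1],D['w2'][1]):
    for j in(0,2):
        x,e=tri([ray(D['w1'][0],a[j:j+2]),ray(D['w2'][0],b[j:j+2])]);print(x,e[0])
E
```

```text
w1 [139. 184. 194. 200.]
w1 175 [(264, 166, 265, 198, 2), (303, 168, 300, 203, 6), (341, 167, 340, 204, 7), (380, 169, 375, 206, 8), (419, 170, 414, 207, 10)]
w1 185 [(380, 169, 377, 205, 8), (419, 171, 414, 206, 9)]
w1 195 []
w2 [152. 201. 207. 212.]
w2 175 [(397, 182, 390, 234, 13), (456, 185, 442, 236, 18), (504, 187, 493, 238, 18), (557, 190, 544, 240, 19), (609, 192, 594, 242, 21)]
w2 185 [(396, 182, 390, 233, 13), (455, 185, 442, 235, 17), (503, 187, 492, 238, 16), (557, 190, 543, 240, 19), (605, 210, 594, 242, 15)]
w2 195 [(399, 183, 390, 232, 11), (450, 185, 441, 235, 15), (504, 188, 492, 237, 16), (553, 209, 543, 239, 13)]
[0.4918 0.0657 0.0534] 0.0009893709892712312
[0.5282 0.064  0.0546] 0.002071645786039823
[0.4917 0.1051 0.0623] 0.0012425334572529652
[0.5295 0.1009 0.0605] 0.0001787185160989179
[0.4937 0.1422 0.0562] 6.668748622713644e-05
[0.5338 0.1415 0.0544] 0.0005848393975770239
[0.4956 0.1807 0.0573] 0.00016115173817576121
[0.5337 0.177  0.0595] 6.476813215800047e-05
[0.5034 0.2181 0.0585] 0.006558758448769119
[0.5361 0.2173 0.0574] 0.000138060339936868
```

The tops triangulate to about 0.058 m, which matches the text's 60 mm. The row's mid-line is x ≈ 0.513 + 0.04·(y − 0.157), with hinge0 at y ≈ 0.064 and the left end at about 0.25. I'll descend clear of the right end.

Request:
{"api": "apply_moves", "payload": {"series": [-0.01, 0, -0.15, 0, 0, -0.02, -0.02, 0, -0.3, 0, 0, -0.04, -0.02, 0, -0.45, 0, 0, -0.04, -0.02, 0, -0.6, 0, 0, -0.04, -0.02, 0, -0.6, 0, 0, -0.04]}}

```text
clock: 2.7
ee_pos: [0.5074, 0.0163, 0.0561]
eef_rot: [3.141, -0.006, 3.105]
wrist_force: [-1.0, 0.2, -0.4]
width: 0.0008
gripper_force: 0.0
```

Request:
{"api": "apply_moves", "payload": {"series": [0, 0, 0, 0, 0, 0, 0, 0, 0, 0, 0, 0]}}

```text
clock: 2.87
ee_pos: [0.5116, 0.0152, 0.0606]
eef_rot: [3.141, 0.003, 3.105]
wrist_force: [1.1, 0.6, 0.4]
width: 0.0003
gripper_force: 0.0
```

```bash
python3 - <<'E'
from h import *
o=get_obs();print(o['ee_pos'],o['eef_rot'],o['wrist_force'],o['clock'])
E
```

```text
[0.51155805 0.01518752 0.06064815] [3.14117565e+00 2.60352150e-03 3.10487740e+00] [1.06987296 0.64128227 0.367451  ] 2.8667
```

Request:
{"api": "apply_moves", "payload": {"series": [0, 0, -0.04, 0, 0, 0, 0, 0, -0.08, 0, 0, 0, -0.01, 0, -0.12, 0, 0, 0, -0.02, 0, -0.16, 0, 0, 0, -0.02, 0, -0.18, 0, 0, 0]}}

```text
clock: 3.28
ee_pos: [0.5059, 0.0137, 0.0307]
eef_rot: [-3.142, -0.002, 3.103]
wrist_force: [-0.3, 0.8, 0.4]
width: 0.0005
gripper_force: 0.0
```

Request:
{"api": "apply_moves", "payload": {"series": [0, 0, 0, 0, 0, 0, 0, 0, 0, 0, 0, 0, 0, 0, 0, 0, 0, 0]}}

```text
clock: 3.53
ee_pos: [0.5072, 0.0137, 0.0317]
eef_rot: [3.142, 0.0, 3.103]
wrist_force: [0.5, -0.3, -0.1]
width: 0.0004
gripper_force: 0.0
```

Request:
{"api": "apply_moves", "payload": {"series": [0, 0, 0, 0, 0, 0, 0, 0, 0, 0, 0, 0, 0, 0, 0, 0, 0, 0]}}

```text
clock: 3.78
ee_pos: [0.5073, 0.0138, 0.032]
eef_rot: [-3.142, 0.001, 3.103]
wrist_force: [0.3, -0.1, 0.8]
width: 0.0008
gripper_force: 0.0
```

Request:
{"api": "apply_moves", "payload": {"series": [0.002, 0.03, 0.005, 0, 0, 0, 0.003, 0.06, 0.005, 0, 0, 0, 0.005, 0.1, 0.005, 0, 0, 0, 0.006, 0.14, 0.005, 0, 0, 0, 0.007, 0.18, 0.005, 0, 0, 0]}}

```text
clock: 4.2
ee_pos: [0.5081, 0.0416, 0.0325]
eef_rot: [3.142, 0.0, 3.104]
wrist_force: [1.0, 0.3, 0.4]
width: 0.0007
gripper_force: 0.0
```

Request:
{"api": "apply_moves", "payload": {"series": [0.002, 0.04, 0, 0, 0, 0, 0.003, 0.08, 0, 0, 0, 0, 0.005, 0.12, 0, 0, 0, 0, 0.006, 0.16, 0, 0, 0, 0, 0.008, 0.2, 0, 0, 0, 0]}}

```text
clock: 4.62
ee_pos: [0.5093, 0.0715, 0.0324]
eef_rot: [3.141, -0.0, 3.103]
wrist_force: [-0.4, 0.2, -0.2]
width: 0.0003
gripper_force: 0.0
```

Request:
{"api": "apply_moves", "payload": {"series": [0.002, 0.04, 0, 0, 0, 0, 0.003, 0.08, 0, 0, 0, 0, 0.005, 0.12, 0, 0, 0, 0, 0.006, 0.16, 0, 0, 0, 0, 0.008, 0.2, 0, 0, 0, 0]}}

```text
clock: 5.03
ee_pos: [0.5104, 0.1012, 0.0324]
eef_rot: [-3.141, -0.0, 3.104]
wrist_force: [-0.8, -1.1, 0.2]
width: 0.0009
gripper_force: 0.4
```

```bash
python3 - <<'E'
from h import *
o=get_obs();print(o['ee_pos'],o['wrist_force'])
a=snapshot('scene')[170:320,290:490];b=snapshot('wrist')[130:310,150:500]
cv2.imwrite('pics/m.png',np.vstack([cv2.resize(x[:,:,::-1],(480,h),interpolation=2) for x,h in((a,330),(b,247))]))
E
```

```text
[0.51042882 0.10117176 0.03239789] [-0.81195456 -1.1011969   0.18562537]
```

View pics/m.png

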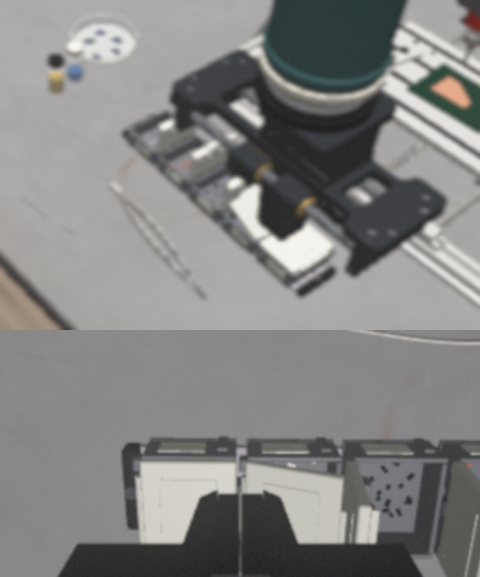

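The first lid is shut and the second is folding under the tips. Forces are near zero and the strip hasn't moved, so I'll continue.

Request:
{"api": "apply_moves", "payload": {"series": [0.002, 0.04, 0, 0, 0, 0, 0.003, 0.08, 0, 0, 0, 0, 0.005, 0.12, 0, 0, 0, 0, 0.006, 0.16, 0, 0, 0, 0, 0.008, 0.2, 0, 0, 0, 0]}}

```text
clock: 5.55
ee_pos: [0.5118, 0.1313, 0.0325]
eef_rot: [-3.141, 0.0, 3.104]
wrist_force: [-0.6, -1.6, -0.8]
width: 0.0002
gripper_force: 0.6
```

Request:
{"api": "apply_moves", "payload": {"series": [0.002, 0.04, 0, 0, 0, 0, 0.003, 0.08, 0, 0, 0, 0, 0.005, 0.12, 0, 0, 0, 0, 0.006, 0.16, 0, 0, 0, 0, 0.008, 0.2, 0, 0, 0, 0]}}

```text
clock: 5.97
ee_pos: [0.5129, 0.1615, 0.0324]
eef_rot: [3.141, -0.0, 3.104]
wrist_force: [-0.1, -0.8, 0.1]
width: 0.0
gripper_force: 0.2
```

Request:
{"api": "apply_moves", "payload": {"series": [0.002, 0.04, 0, 0, 0, 0, 0.003, 0.08, 0, 0, 0, 0, 0.005, 0.12, 0, 0, 0, 0, 0.006, 0.16, 0, 0, 0, 0, 0.008, 0.2, 0, 0, 0, 0]}}

```text
clock: 6.38
ee_pos: [0.5141, 0.1915, 0.0324]
eef_rot: [3.141, 0.0, 3.103]
wrist_force: [-0.1, 0.7, -1.1]
width: 0.0003
gripper_force: 0.0
```

Request:
{"api": "apply_moves", "payload": {"series": [0.002, 0.04, 0, 0, 0, 0, 0.003, 0.08, 0, 0, 0, 0, 0.005, 0.12, 0, 0, 0, 0, 0.006, 0.16, 0, 0, 0, 0, 0.008, 0.2, 0, 0, 0, 0]}}

```text
clock: 6.8
ee_pos: [0.5152, 0.2214, 0.0324]
eef_rot: [3.142, -0.0, 3.103]
wrist_force: [-0.0, 0.4, -0.3]
width: 0.0006
gripper_force: 0.1
```

Request:
{"api": "apply_moves", "payload": {"series": [0.002, 0.04, 0, 0, 0, 0, 0.003, 0.08, 0, 0, 0, 0, 0.005, 0.12, 0, 0, 0, 0, 0.006, 0.16, 0, 0, 0, 0, 0.008, 0.2, 0, 0, 0, 0]}}

```text
clock: 7.22
ee_pos: [0.5165, 0.2515, 0.0324]
eef_rot: [3.142, -0.0, 3.104]
wrist_force: [0.5, 0.3, -0.7]
width: 0.0004
gripper_force: 0.0
```

Request:
{"api": "apply_moves", "payload": {"series": [0.002, 0.03, 0, 0, 0, 0, 0.003, 0.06, 0, 0, 0, 0, 0.004, 0.08, 0, 0, 0, 0, 0.004, 0.08, 0, 0, 0, 0, 0.004, 0.08, 0, 0, 0, 0]}}

```text
clock: 7.63
ee_pos: [0.5171, 0.2629, 0.0325]
eef_rot: [-3.141, 0.0, 3.104]
wrist_force: [0.4, 0.7, -1.1]
width: 0.0008
gripper_force: 0.0
```

Request:
{"api": "apply_moves", "payload": {"series": [0, 0, 0.08, 0, 0, 0, 0, 0, 0.2, 0, 0, 0, 0, 0, 0.4, 0, 0, 0, 0, 0, 0.6, 0, 0, 0, 0, 0, 0.8, 0, 0, 0]}}

```text
clock: 8.05
ee_pos: [0.5168, 0.2623, 0.1543]
eef_rot: [-3.141, -0.0, 3.103]
wrist_force: [1.0, 0.6, -0.5]
width: 0.0004
gripper_force: 0.0
```

Request:
{"api": "apply_moves", "payload": {"series": [0, -0.2, 0.1, 0, 0, 0, 0, -0.4, 0.2, 0, 0, 0, 0, -0.5, 0.2, 0, 0, 0, 0, -0.5, 0.2, 0, 0, 0, 0, -0.5, 0.2, 0, 0, 0]}}

```text
clock: 8.47
ee_pos: [0.5173, 0.1871, 0.1835]
eef_rot: [3.141, 0.001, 3.101]
wrist_force: [0.4, 0.3, -0.4]
width: 0.0007
gripper_force: 0.0
```

```bash
python3 - <<'E'
from h import *
a=snapshot('wrist')[80:270,150:620];b=snapshot('top')[145:240,280:480]
cv2.imwrite('pics/e.png',np.vstack([cv2.resize(x[:,:,::-1],(640,h),interpolation=2) for x,h in((a,259),(b,304))]))
E
```

```text
(no output)
```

View pics/e.png

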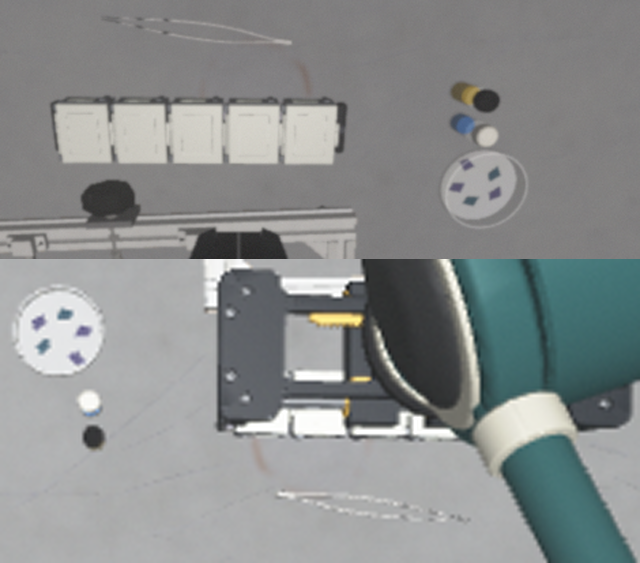

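All five lids lie flat and shut. The vials stand upright, the dish and tweezers haven't moved, and the arm is clear of everything.

```bash
python3 -c "from rig import *; print(close_job())"
```

```text
the job is handed in; nothing more can be done
None
```

I swept the row once from right to left: the last picture shows all five lids lying shut and the vials, dish and tweezers where they were, wrist force readings stayed under about 2 N, and the job is handed in (no verdict was returned).

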